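# Let one soap ball out of a rocker-gate dispenser

### The job

Press down the orange paddle of the dispenser lane that holds the turquoise soap ball, so that its gate lifts and the ball rolls out by itself into the steel soap rack. Then let the paddle come back up so the gate is shut again. Work only with the fingertips on that paddle: do not touch the balls or the gates, leave the white ball in its lane with its paddle unpressed, and leave everything else standing where it is.

Things in the scene. Friction and masses are not known exactly. Their poses are not given: they have to be found in the camera images.
- dispenser: fixed grey two-lane soap-ball dispenser, 210 mm wide, 125 mm high, wire soap rack at its outlet. Origin on the table midway between the lanes, below the pivot axle (115 mm up); x runs from paddles to rack (x -135 to +244 mm), y left, z up. Lanes at y = +60 mm (left) and -60 mm (right), 43 mm wide, x 20 to 140 mm, sloping down to +x; over each a lever rocks on the axle. Yaw varies +-0.45 rad
- paddle_left (a point): centre of the top face of the left lever's orange paddle, 50 mm long (dispenser x), 46 mm wide, 6 mm thick, over open table; at rest level, 121 mm above the surface, 110 mm from the axle (at dispenser x = -110 mm). Fully pressed it is about 48 mm lower, tilted 0.45 rad, its outer end lowest. The point moves with the paddle
- paddle_right (a point): the same point on the right (y = -60 mm) lever's paddle
- lever_left (a joint): left lever: 0 at rest with the gate shut, grows as the paddle is pressed, stop at 0.45 rad. A spring brings it back: about 2 N on the paddle centre starts it, 5 N at the stop. The gate clears the ball from about 0.32 rad on; keep it pressed until the ball has passed
- lever_right (a joint): right lever: the same
- gate_left (a point): centre of the left gate, an orange plate 38 mm wide, 24 mm high and 4 mm thick, hung from the far end of the left lever by two rods, 82 mm from the axle. At rest it blocks the left lane
- gate_right (a point): the same on the right lever, blocking the right lane
- ball_turquoise_center (a point): centre of the turquoise soap ball, 36 mm in diameter, hard, about 28 g. It waits in one of the two lanes (either one) against the gate, about 61 mm from the axle towards the rack and 68 mm above the surface, seen from above between the lever's two rods
- ball_white_center (a point): centre of the white soap ball, same size, waiting in the other lane
- rack_centre (a point): centre of the rack's wire floor, top of the wires, 16 mm above the surface. The rack is a wire grid of 22 mm cells, 98 mm (along the dispenser's x) by 210 mm, with a wire rim to 58 mm height on three sides; a ball resting in it has its centre about 31 mm above the surface
- tub_centre (a point): centre of a white tub with a turquoise ribbed twist cap, 72 mm in diameter and 75 mm high, loose, beside the dispenser; leave it. (A fixed lidded brown basket, 145 mm high, stands far to the left, beyond y = 0.45 m.)
- stopper_centre (a point): centre of a white silicone drain stopper, 48 mm in diameter and 27 mm high, loose, in front of the paddles; leave it
- clip_centre (a point): centre of a chrome spring clip lying flat, 70 x 22 mm and about 25 mm high, loose, beside the dispenser; leave it
There are look-alikes about, which are no part of the job. Leave any blue look-alike of the part that bears ball_turquoise_center alone. Leave any red look-alike of the part that bears ball_white_center alone.

How it is judged:
By the outcome, as a careful person would: the job done as asked, in the order asked, and still so for the second after the job is handed in, with the robot touching nothing.
It also fails if it takes over 35 s, if anything falls off the work surface, if the arm or the gripper's body presses on something with over 40 N, if the wrist force passes 120 N, or if a joint passes its speed limit or range.

### The arm

A 7-joint arm with a two-finger parallel gripper is mounted at the origin on the work surface. World frame = base frame: x ahead of the robot, y to its left, z up, the work surface at z = 0. Lengths are in m, angles in rad, forces in N, time in s.
With the tool pointing down it reaches from about 0.425 to 0.875 m from the base axis. Payload 4.7 kg.
Tool frame: the origin (TCP) lies on the centre line of the jaws, within the pads' length; the fingertips stand 14 mm ahead of it and the grasp point (between the pads) lies 5 mm behind it; z points along the fingers, y is the direction in which the jaws open and shut (so a half turn about z gives the same grasp; the last joint's range is limited). The gripper opens to 87 mm and grips with 3 to 60 N. Pads are 19 mm wide; open, the fingers measure 117 mm over their backs; the gripper's body (75 mm by 190 mm) begins 51 mm behind the grasp point.
Start: joints at [1.114, 0.321, -0.07, 1.45, 0.023, 1.371, -0.057], TCP at [0.295, -0.579, 0.237] pointing down, gripper open.
Joint ranges: [-2.86, 2.86], [-0.3, 2.09], [-1.38, 1.24], [0.06, 2.45], [-1.56, 4.7], [0.09, 2.05], [-2.69, 2.69]. Speed limits (rad/s): [2.57, 2.57, 3.14, 3.14, 3.14, 3.14, 3.14].

### API

Orientations are given as a rotation vector (axis times angle).
In Python, from bench import ctrl, optics, models gives the robot as it stands. The module is installed in compiled form; this text tells all that it offers.
- The arm moves only by the tool arm_command, never from a script. Its argument "motion" is a list of rows, each a list of 3 entries, a list of its own where there are three numbers: the shift along the tool's x, y, z in mm, then the turn, a rotation vector about the tool's x, y, z in degrees, then the closure, from 0 (fully open) to 1 (shut). In form: [[[x, y, z], [ax, ay, az], claw], ...]. A call has 1 to 8 rows; each row shifts and turns the commanded pose from where the row before left it, along the tool's axes as they then stand; what a row does not reach is not made up. A row lasts 1/12 s, in which the tool goes at most 41.7 mm and 7.16 degrees, less where a joint would pass 70% of its speed; a pose out of reach is approached as far as the arm can. A call with a gripper value outside its range is refused whole. The fingers move at their own pace and stop on an object; "force" is the grip in N (left out, the last holds). Time passes only in rows, so rows that do not move let the fingers close. It gives the time, the measured TCP pose, the force and the opening at its end, in the units of the state.
- ctrl.get_state(): the state, without advancing time (a new reading comes with each control period).
- optics.get_image(name): name is "scene" or "top"; returns (picture, depth): 384x512x3 uint8, blue, green, red; 384x512 float32, m along the optical axis (not along the pixel's ray), 0 where there is no reading.
- optics.camera_model(name): a dict with "fovy" (degrees; the focal length in pixels is half the picture's height over the tangent of half this angle, whatever the lens; pixels are square), "cx", "cy" (the principal point, pixels), "rvec" (rotation vector, rad) and "tvec" (3), from world to camera coordinates, as OpenCV has them. Camera axes: x right, y down, z forward; pixel columns grow to the right and rows downward; lengths in m; the calibration is good to about 2 mm. A picture is of the moment at which its call begins. camera_model takes no time and is no camera call.
- ctrl.close_job(): hands the job in, once; it reports no verdict.
Trained networks look in the newest picture that a camera, given by its name, has taken for a name from the list of things; names that differ only in an ending like _2 or _b are one class to them, and where a whole thing is asked for, a point or a joint stands for the part that bears it (a point fixed in the world has none). Each returns a list of dicts, best first, with "conf" (0 to 1); they miss things now and then, are a little off and sometimes report something else, mostly with a low value. They report only what shows in the picture. A call takes as long as a camera call. They do not tell look-alikes from the thing itself.
- models.search_frame(camera, target): "location" ([x, y, z] in m, in the coordinates of the camera as it stood for that picture, good to about 4 mm: the middle of the surface that is visible of it).
- models.silhouettes(camera, target): "pixels" (384x512 bool, what is visible of it).
The state is a dict: "time": time; "joint_positions": joint angles; "qd": joint speeds; "joint_torque": joint torques, N m; "position": TCP position; "tool_rot": TCP orientation; "ft_force": force on the tool from outside, world axes, zero at the start; "torque": the same for the moment, N m; "grip_width": opening from 0.0 (shut) to 1.0 (fully open).
Only numpy, scipy, OpenCV 4.12 (cv2) and the standard library are available. Lean on these libraries where they do the work, as an engineer would, in place of code of your own. Each camera call takes 0.05 s, during which the arm holds its last target.

## Working session

There is one attempt and no reset: what is moved stays moved. The work goes in short steps, Python scripts to look and compute and a tool call to move; the robot and the scene stay as the last step left them, time stands still between calls to the robot, and variables do not carry over. Pictures are saved under pics/ and viewed, and the job is handed in when it is done.

Besides the shell and the picture viewer there is one more tool, called after "Call:" by a JSON object that holds its "method" and its "body", one argument or row to a line. arm_command: Moves the arm, as the interface text tells. Its arguments: {"type":"object","properties":{"motion":{"type":"array","items":{"type":"array"}},"force":{"type":"number"}},"required":["motion"]}

```bash
mkdir -p pics; ls; cat > h.py <<'E'
import numpy as np, cv2
from bench import ctrl, optics, models
def cam(n):
    c=optics.camera_model(n); R,_=cv2.Rodrigues(np.array(c['rvec'],float)); t=np.array(c['tvec'],float).ravel()
    f=192/np.tan(np.radians(c['fovy'])/2); return c,R,t,f
def to_world(n,p):
    c,R,t,f=cam(n); return R.T@(np.asarray(p).reshape(3)-t)
def px2w(n,u,v,d):
    c,R,t,f=cam(n); return R.T@(np.array([(u-c['cx'])/f*d,(v-c['cy'])/f*d,d])-t)
def w2px(n,P):
    c,R,t,f=cam(n); q=R@np.asarray(P)+t; return q[0]/q[2]*f+c['cx'],q[1]/q[2]*f+c['cy'],q[2]
E
python3 - <<'E'
from h import *
for n in ("scene","top"):
    im,d=optics.get_image(n); cv2.imwrite(f'pics/{n}0.png',im); np.save(f'{n}0.npy',d)
    c,R,t,f=cam(n); print(n,c,'pos',-R.T@t,'axis',R[2])
    for k in ("dispenser","paddle_left","ball_turquoise_center","ball_white_center","rack_centre","gate_left","tub_centre","stopper_centre","clip_centre"):
        print(k,[(np.round(to_world(n,o['location']),3).tolist(),round(o['conf'],2)) for o in models.search_frame(n,k)])
print(ctrl.get_state())
E
```

```text
pics
scene {'fovy': 55.780641499442474, 'cx': 248.94371593508652, 'cy': 195.59563015368832, 'rvec': array([ 0.97858998,  2.26486318, -1.21189308]), 'tvec': array([ 0.3639738 , -0.17976086,  1.12625815])} pos [1.01389562 0.43551211 0.46432013] axis [-0.6173361  -0.56259093 -0.54989779]
dispenser [([0.717, 0.15, 0.037], 0.89)]
paddle_left [([0.631, 0.184, 0.114], 0.9)]
ball_turquoise_center [([0.679, 0.355, 0.026], 0.88), ([0.663, 0.201, 0.082], 0.54)]
ball_white_center [([0.785, -0.041, 0.027], 0.73), ([0.701, 0.094, 0.08], 0.5)]
rack_centre [([0.716, 0.155, 0.032], 0.76)]
gate_left [([0.578, 0.317, 0.069], 0.65), ([0.629, 0.183, 0.118], 0.57)]
tub_centre [([0.577, 0.315, 0.064], 0.78)]
stopper_centre [([0.468, 0.021, 0.01], 0.68), ([0.669, 0.069, 0.117], 0.51), ([0.718, 0.155, 0.034], 0.42)]
clip_centre [([0.666, 0.07, 0.115], 0.68), ([0.609, -0.072, 0.018], 0.56)]
top {'fovy': 51.19463323528322, 'cx': 246.41267495779067, 'cy': 191.84678109337918, 'rvec': array([ 2.13742158, -2.13748657,  0.2067272 ]), 'tvec': array([0.04596742, 0.61601341, 0.89396794])} pos [0.45052211 0.06236604 0.
[... 687 characters left out ...]
joint_positions': array([ 1.11410724,  0.32097629, -0.07010472,  1.45049515,  0.02262136,
        1.37080392, -0.05689534]), 'qd': array([-3.31027983e-05,  1.23412138e-03,  2.68492970e-05,  1.71141610e-04,
       -2.42416464e-05, -7.05912468e-05,  4.66714537e-04]), 'joint_torque': array([-5.70523407e-04, -4.91114438e+01, -4.03419295e-01, -3.12777472e+01,
       -6.36230106e-02,  3.37026129e-02,  5.89144247e-05]), 'position': array([ 0.29481663, -0.57931796,  0.23660442]), 'tool_rot': array([ 3.05482843e+00,  7.32724955e-01, -5.83844773e-05]), 'ft_force': array([-0.09933252,  0.7550414 , -0.70620054]), 'torque': array([ 0.0009048 , -0.00096636,  0.01178896]), 'grip_width': 0.9981751478629767}
```

View pics/top0.png

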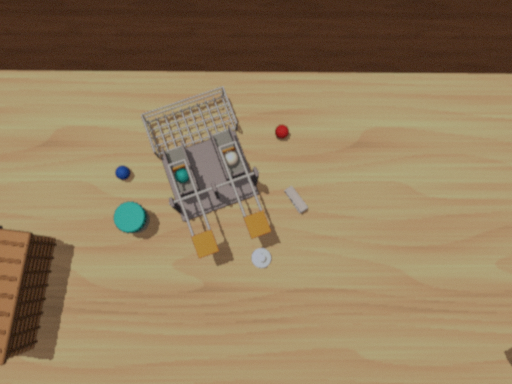

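View pics/scene0.png

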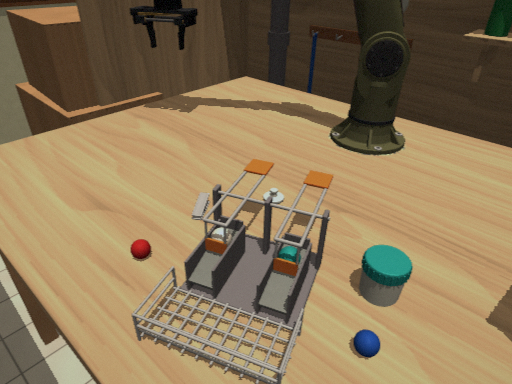

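Top view: the turquoise ball at (182,175) sits in the left lane, whose paddle is at (205,243). The white ball at (232,158) is in the right lane, paddle at (257,224), with the stopper at (261,258). The blue and red balls on the table are decoys. Next I'll measure the paddles precisely.

```bash
python3 - <<'E'
from h import *
from scipy.ndimage import label
def rays(n,us,vs,z):
    c,R,t,f=cam(n); C=-R.T@t
    d=(R.T@np.array([(us-c['cx'])/f,(vs-c['cy'])/f,np.ones(len(us))])).T
    return C+d*((z-C[2])/d[:,2])[:,None]
for n in('top','scene'):
    im=cv2.imread(f'pics/{n}0.png'); d=np.load(f'{n}0.npy')
    hsv=cv2.cvtColor(im,cv2.COLOR_BGR2HSV)
    m=(hsv[...,1]>190)&(hsv[...,0]<22)&(hsv[...,0]>8)&(hsv[...,2]>120)
    L,k=label(m)
    for i in range(1,k+1):
        vs,us=np.nonzero(L==i)
        if len(us)<120: continue
        P=rays(n,us,vs,0.121); c=P.mean(0)
        r=cv2.minAreaRect((P[:,:2]*1000).astype(np.float32))
        Z=np.array([px2w(n,u,v,d[v,u])for u,v in zip(us,vs) if d[v,u]>0])
        print(n,us.mean().round(1),vs.mean().round(1),len(us),'plane',c.round(4),r,'depth',np.median(Z,0).round(4))
from scipy.spatial.transform import Rotation as Ro
s=ctrl.get_state(); print(Ro.from_rotvec(s['tool_rot']).as_matrix().round(3))
E
```

```text
scene 258.7 166.9 224 plane [0.54   0.0283 0.121 ] ((539.43359375, 28.172534942626953), (47.799869537353516, 42.74357986450195), 20.590007781982422) depth [0.5385 0.0271 0.1201]
scene 318.1 179.4 256 plane [0.499  0.1392 0.121 ] ((497.8786315917969, 139.20458984375), (47.96062469482422, 43.44999694824219), 20.024982452392578) depth [0.4978 0.1385 0.1201]
[[ 0.891  0.454 -0.   ]
 [ 0.454 -0.891 -0.   ]
 [-0.     0.    -1.   ]]
```

```bash
python3 - <<'E'
from h import *
im=cv2.imread('pics/top0.png'); d=np.load('top0.npy')
hsv=cv2.cvtColor(im,cv2.COLOR_BGR2HSV)
print(hsv[243,205],hsv[224,257],hsv[300,200])
for u0,v0 in((205,243),(257,224)):
    sub=np.zeros(d.shape,bool)
    for v in range(v0-20,v0+20):
        for u in range(u0-20,u0+20):
            if d[v,u]>0 and hsv[v,u,1]>hsv[v0,u0,1]-40:
                sub[v,u]= abs(px2w('top',u,v,d[v,u])[2]-.121)<.012
    vs,us=np.nonzero(sub); P=np.array([px2w('top',u,v,d[v,u]) for u,v in zip(us,vs)])
    print(len(us),us.mean(),vs.mean(),P.mean(0),cv2.minAreaRect((P[:,:2]*1000).astype(np.float32)))
for P in((.499,.139,.121),(.54,.028,.121)): print(w2px('top',P))
for k in("paddle_left","paddle_right"):
    optics.get_image('top')
    for o in models.silhouettes('top',k):
        vs,us=np.nonzero(o['pixels']); print(k,o['conf'],us.mean(),vs.mean(),len(us))
E
python3 - <<'E'
import cv2
im=cv2.imread('pics/top0.png'); cv2.imwrite('pics/topc.png',cv2.resize(im[80:280,100:320],None,fx=3,fy=3,interpolation=cv2.INTER_CUBIC)[:600])
E
```

```text
[ 19 168 173] [ 19 166 174] [ 18  94 173]
493 204.75862068965517 243.4158215010142 [0.49182343 0.13651025 0.12119223] ((492.5236511230469, 136.84324645996094), (50.03302764892578, 45.73849868774414), 20.501724243164062)
479 257.0334029227557 223.86012526096033 [0.53377495 0.02424816 0.12111318] ((534.3176879882812, 24.39019775390625), (49.9265022277832, 45.4229736328125), 20.41105842590332)
(np.float64(203.66045622963355), np.float64(240.03209657988117), np.float64(0.8595693146878436))
(np.float64(255.28409001987606), np.float64(220.978645124809), np.float64(0.8686511939603526))
paddle_left 0.83 195.81159420289856 216.8985507246377 1104
paddle_right 0.88 248.8640897755611 200.92768079800499 802
```

View pics/topc.png

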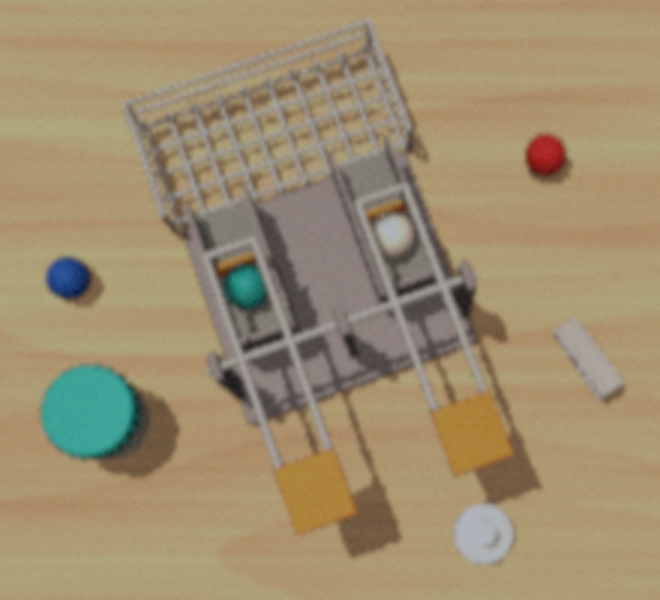

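Call:
{"method": "arm_command", "body": {
  "motion": [
    [[12,-13,0],[0,0,0],1],
    [[25,-27,0],[0,0,0],1],
    [[25,-27,0],[0,0,0],1],
    [[25,-27,0],[0,0,0],1],
    [[25,-27,0],[0,0,0],1],
    [[25,-27,0],[0,0,0],1],
    [[25,-27,0],[0,0,0],1],
    [[25,-27,0],[0,0,0],1]
  ],
  "force": 10
}}

```text
time: 1.87
position: [0.3701, -0.3127, 0.2368]
tool_rot: [3.054, 0.732, 0.0]
ft_force: [1.2, 0.3, -0.4]
grip_width: 0.477
```

Call:
{"method": "arm_command", "body": {
  "motion": [
    [[25,-27,0],[0,0,0],1],
    [[25,-27,0],[0,0,0],1],
    [[25,-27,0],[0,0,0],1],
    [[25,-27,0],[0,0,0],1],
    [[25,-27,0],[0,0,0],1],
    [[25,-27,0],[0,0,0],1],
    [[25,-27,0],[0,0,0],1],
    [[25,-27,0],[0,0,0],1]
  ]
}}

```text
time: 2.53
position: [0.4503, -0.0295, 0.2369]
tool_rot: [3.054, 0.732, 0.001]
ft_force: [0.5, -0.2, -0.2]
grip_width: 0.009
```

```bash
cat > st.py <<'E'
from h import *
from scipy.spatial.transform import Rotation as Ro
import sys
s=ctrl.get_state(); R=Ro.from_rotvec(s['tool_rot']).as_matrix(); p=s['position']
a=0.356; Rt=np.array([[np.cos(a),np.sin(a),0],[np.sin(a),-np.cos(a),0],[0,0,-1]]).T.T
Rt=np.column_stack([[np.cos(a),np.sin(a),0],[np.sin(a),-np.cos(a),0],[0,0,-1]])
tgt=np.array([.4973,.1387,.16])
print(s['time'],p.round(4),s['ft_force'].round(2),s['grip_width'],s['joint_positions'].round(2))
print('shift mm',(R.T@(tgt-p)*1000).round(1),'turn deg',np.degrees(Ro.from_matrix(R.T@Rt).as_rotvec()).round(2))
d=p-np.array([.6185,.1199,0]); print('disp frame',(Rt[:,0]@d*1000).round(1),(-Rt[:,1]@d*1000).round(1))
E
python3 st.py
```

```text
2.5333 [ 0.4503 -0.0295  0.2369] [ 0.48 -0.15 -0.22] 0.008839912935845243 [ 0.64 -0.1  -0.59  1.9  -0.06  1.33 -1.03]
shift mm [ 118.1 -128.6   76.8] turn deg [ 0.07 -0.03  6.57]
disp frame -209.7 -81.4
```

Call:
{"method": "arm_command", "body": {
  "motion": [
    [[24,-26,0],[0,0,0],1],
    [[24,-26,0],[0,0,0],1],
    [[24,-26,0],[0,0,0],1],
    [[24,-26,0],[0,0,0],1],
    [[22,-25,10],[0,0,0],1],
    [[0,0,25],[0,0,3.3],1],
    [[0,0,25],[0,0,3.3],1],
    [[0,0,10],[0,0,0],1]
  ]
}}

```text
time: 3.2
position: [0.495, 0.1374, 0.1637]
tool_rot: [-3.092, -0.556, 0.007]
ft_force: [-1.3, -1.4, -0.2]
grip_width: 0.006
```

```bash
python3 st.py; python3 - <<'E'
from h import *
im,d=optics.get_image('scene'); cv2.imwrite('pics/s1.png',im[60:310,100:420].repeat(2,0).repeat(2,1))
im,d=optics.get_image('top'); cv2.imwrite('pics/t1.png',im[80:280,100:320].repeat(3,0).repeat(3,1))
E
```

```text
3.2 [0.495  0.1374 0.1637] [-1.28 -1.42 -0.19] 0.006471239966637401 [ 0.42  0.15 -0.79  1.85  0.11  1.19 -1.63]
shift mm [ 2.7 -0.4  3.6] turn deg [-0.05  0.24 -0.01]
disp frame -109.7 59.5
```

View pics/s1.png

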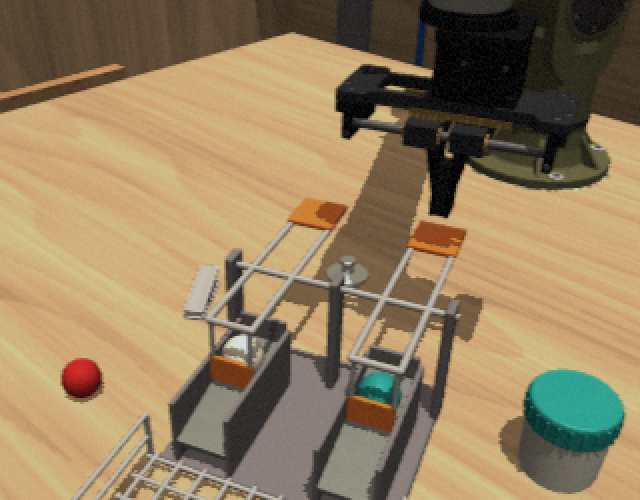

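View pics/t1.png

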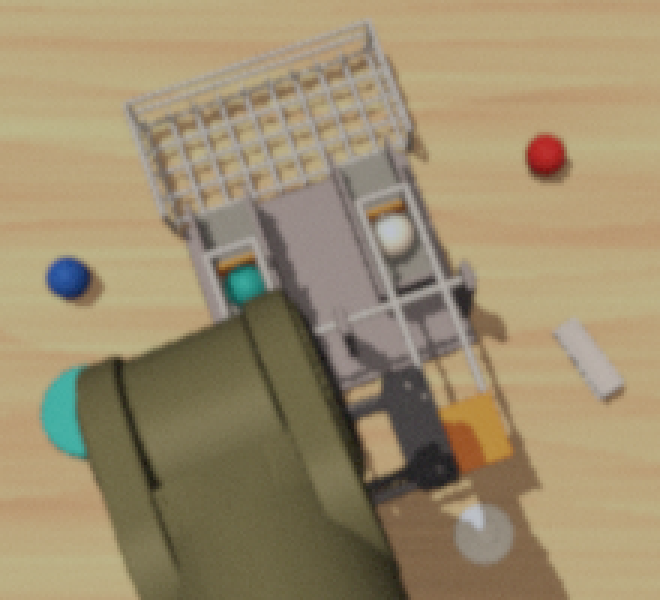

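Call:
{"method": "arm_command", "body": {
  "motion": [
    [[2,0,5],[0,0,0],1],
    [[0,0,10],[0,0,0],1],
    [[0,0,8],[0,0,0],1],
    [[0,0,8],[0,0,0],1],
    [[0,0,8],[0,0,0],1],
    [[0,0,8],[0,0,0],1],
    [[0,0,8],[0,0,0],1],
    [[0,0,5],[0,0,0],1]
  ]
}}

```text
time: 3.97
position: [0.4995, 0.1382, 0.1062]
tool_rot: [-3.092, -0.556, -0.003]
ft_force: [2.2, 0.1, 3.5]
grip_width: 0.006
```

```bash
python3 st.py; python3 - <<'E'
from h import *
im,d=optics.get_image('scene'); cv2.imwrite('pics/s2.png',im[60:310,100:420].repeat(2,0).repeat(2,1))
E
python3 st.py
```

```text
3.9667 [0.4995 0.1382 0.1062] [2.25 0.09 3.54] 0.005996957046525934 [ 0.39  0.22 -0.78  1.91  0.18  1.08 -1.68]
shift mm [ -1.7  -1.2 -53.8] turn deg [ 0.   -0.1  -0.02]
disp frame -105.2 58.6
4.0167 [0.4987 0.138  0.1055] [ 0.79 -0.28  4.02] 0.0045992044247985696 [ 0.39  0.23 -0.78  1.91  0.18  1.08 -1.68]
shift mm [ -1.1  -1.1 -54.5] turn deg [-0.02 -0.01 -0.02]
disp frame -105.9 58.7
```

View pics/s2.png

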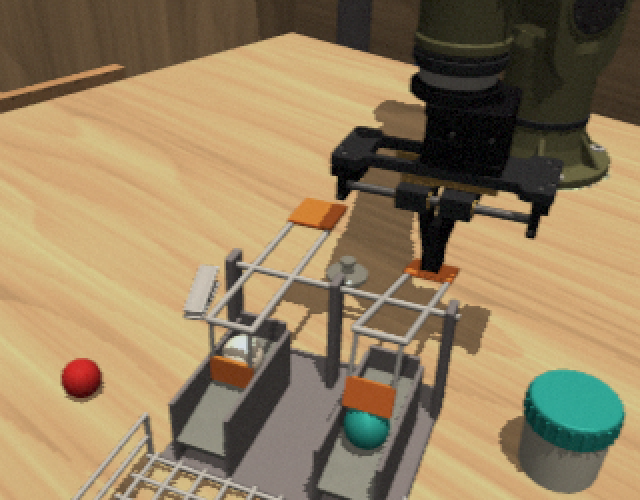

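The paddle is going down and the gate is lifting, with the turquoise ball starting to pass under it at about (365,425). I'll press further so the gate clears it fully.

Call:
{"method": "arm_command", "body": {
  "motion": [
    [[0,0,7],[0,0,0],1],
    [[0,0,5],[0,0,0],1],
    [[0,0,0],[0,0,0],1],
    [[0,0,0],[0,0,0],1],
    [[0,0,0],[0,0,0],1],
    [[0,0,0],[0,0,0],1],
    [[0,0,0],[0,0,0],1],
    [[0,0,0],[0,0,0],1]
  ]
}}

```text
time: 4.68
position: [0.4985, 0.138, 0.0947]
tool_rot: [3.092, 0.556, -0.0]
ft_force: [-0.4, -0.4, 5.3]
grip_width: 0.007
```

Call:
{"method": "arm_command", "body": {
  "motion": [
    [[0,0,0],[0,0,0],1],
    [[0,0,0],[0,0,0],1],
    [[0,0,0],[0,0,0],1],
    [[0,0,0],[0,0,0],1],
    [[0,0,0],[0,0,0],1],
    [[0,0,0],[0,0,0],1],
    [[0,0,0],[0,0,0],1],
    [[0,0,0],[0,0,0],1]
  ]
}}

```text
time: 5.35
position: [0.4985, 0.1381, 0.0946]
tool_rot: [-3.092, -0.556, 0.0]
ft_force: [-0.3, 0.5, 5.0]
grip_width: 0.008
```

```bash
python3 - <<'E'
from h import *
im,d=optics.get_image('scene'); cv2.imwrite('pics/s3.png',im[110:384,100:420].repeat(2,0).repeat(2,1))
E
python3 st.py
```

```text
5.4 [0.4985 0.1381 0.0946] [-0.41 -0.44  5.02] 0.0030210733429687905 [ 0.38  0.24 -0.78  1.92  0.19  1.06 -1.69]
shift mm [ -0.9  -1.  -65.4] turn deg [-0.    0.01 -0.01]
disp frame -106.1 58.8
```

View pics/s3.png

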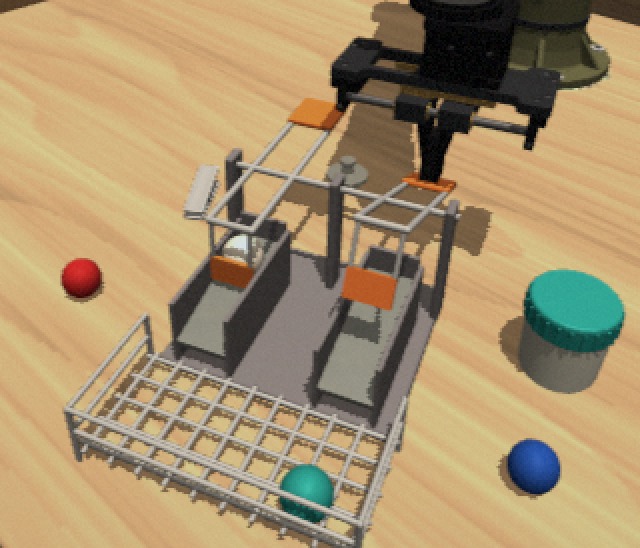

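The turquoise ball is in the rack at (307,490) in this crop, and the lane is empty. I'll raise the tool slowly so the paddle comes back up.

Call:
{"method": "arm_command", "body": {
  "motion": [
    [[0,0,-4],[0,0,0],1],
    [[0,0,-7],[0,0,0],1],
    [[0,0,-7],[0,0,0],1],
    [[0,0,-7],[0,0,0],1],
    [[0,0,-7],[0,0,0],1],
    [[0,0,-7],[0,0,0],1],
    [[0,0,-7],[0,0,0],1],
    [[0,0,-10],[0,0,0],1]
  ]
}}

```text
time: 6.07
position: [0.4988, 0.138, 0.151]
tool_rot: [-3.092, -0.556, -0.001]
ft_force: [-0.8, -0.1, 0.1]
grip_width: 0.005
```

Call:
{"method": "arm_command", "body": {
  "motion": [
    [[0,0,-20],[0,0,0],1],
    [[0,0,-30],[0,0,0],1],
    [[0,0,-30],[0,0,0],1],
    [[-20,10,0],[0,0,0],1],
    [[-20,30,0],[0,0,0],1],
    [[-20,30,0],[0,0,0],1],
    [[-20,30,0],[0,0,0],1],
    [[-20,30,0],[0,0,0],1]
  ]
}}

```text
time: 6.73
position: [0.45, -0.0201, 0.2315]
tool_rot: [3.091, 0.557, 0.003]
ft_force: [-0.0, -0.2, 0.4]
grip_width: 0.006
```

Call:
{"method": "arm_command", "body": {
  "motion": [
    [[0,35,0],[0,0,0],1],
    [[0,35,0],[0,0,0],1],
    [[0,35,0],[0,0,0],1],
    [[0,35,0],[0,0,0],1],
    [[0,20,0],[0,0,0],1],
    [[0,0,0],[0,0,0],1],
    [[0,0,0],[0,0,0],1],
    [[0,0,0],[0,0,0],1]
  ]
}}

```text
time: 7.4
position: [0.506, -0.1675, 0.2308]
tool_rot: [-3.091, -0.557, -0.001]
ft_force: [-0.2, 0.8, -0.1]
grip_width: 0.006
```

```bash
python3 - <<'E'
from h import *
im,d=optics.get_image('scene'); cv2.imwrite('pics/s4.png',im[110:384,100:420].repeat(2,0).repeat(2,1))
im,d=optics.get_image('top'); cv2.imwrite('pics/t4.png',im[80:280,100:320].repeat(3,0).repeat(3,1))
for n in('scene','top'):
  for k in ("ball_turquoise_center","ball_white_center","paddle_left","tub_centre","stopper_centre","clip_centre"):
    print(n,k,[(np.round(to_world(n,o['location']),3).tolist(),round(o['conf'],2)) for o in models.search_frame(n,k)])
h=cv2.cvtColor(im,cv2.COLOR_BGR2HSV)
for u,v in((205,243),(257,224)): print(px2w('top',u,v,d[v,u]).round(4))
E
python3 st.py
```

```text
scene ball_turquoise_center [([0.676, 0.353, 0.023], 0.89), ([0.809, 0.26, 0.047], 0.77)]
scene ball_white_center [([0.779, -0.039, 0.027], 0.86), ([0.7, 0.091, 0.081], 0.54)]
scene paddle_left [([0.631, 0.182, 0.115], 0.8), ([0.667, 0.072, 0.115], 0.27)]
scene tub_centre [([0.576, 0.313, 0.066], 0.82)]
scene stopper_centre [([0.466, 0.018, 0.01], 0.54)]
scene clip_centre [([0.611, -0.07, 0.017], 0.76), ([0.808, 0.261, 0.044], 0.5)]
top ball_turquoise_center [([0.667, 0.345, 0.033], 0.6), ([0.798, 0.257, 0.044], 0.58), ([0.66, 0.139, 0.037], 0.39)]
top ball_white_center [([0.693, 0.08, 0.082], 0.67), ([0.774, -0.042, 0.033], 0.57)]
top paddle_left [([0.514, 0.154, 0.12], 0.96)]
top tub_centre [([0.551, 0.307, 0.075], 0.74), ([0.558, 0.039, 0.115], 0.2)]
top stopper_centre [([0.466, 0.01, 0.011], 0.86)]
top clip_centre [([0.605, -0.074, 0.015], 0.67), ([0.554, 0.039, 0.115], 0.4)]
[0.4927 0.136  0.1214]
[0.5336 0.0242 0.1192]
8.1 [ 0.5059 -0.1688  0.2305] [ 0.44 -0.33 -0.36] 0.005536438410886727 [ 0.74  0.1  -0.5   1.73  0.05  1.32 -0.98]
shift mm [  99.  -291.2   70.5] turn deg [ 0.01  0.   -0.03]
disp frame -206.2 -231.3
```

View pics/s4.png

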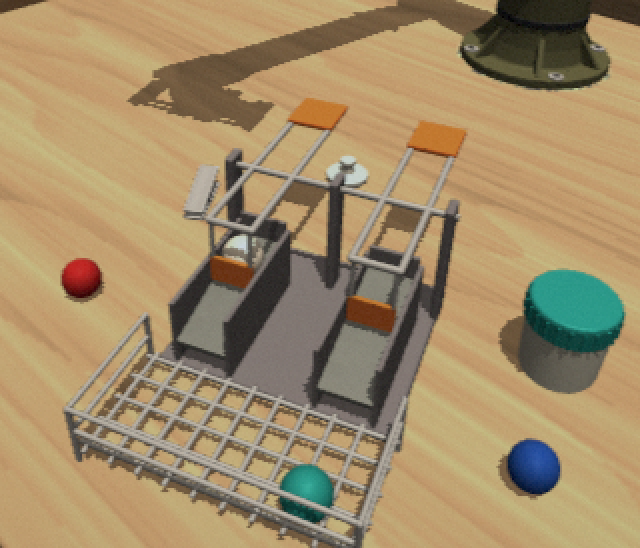

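View pics/t4.png

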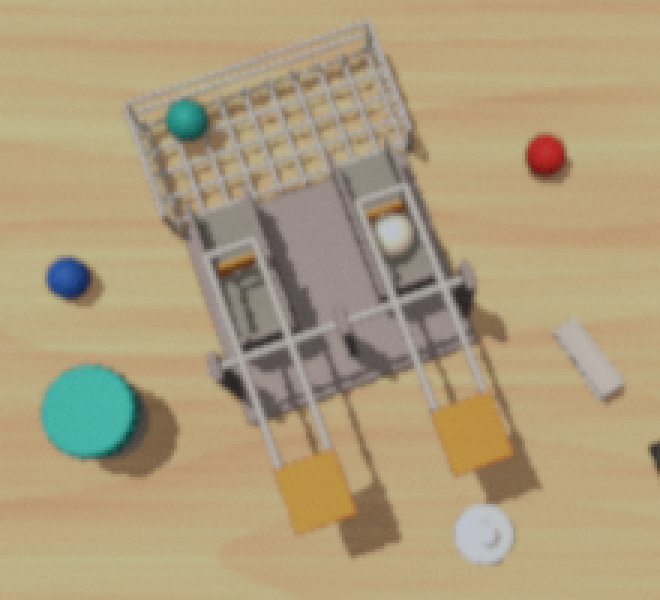

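The turquoise ball is at rest in the rack (top crop 187,120). The left paddle is level at z = 0.121 with its gate shut. The white ball (395,235) and the loose objects haven't moved, and the arm is clear.

```bash
python3 -c "
from bench import ctrl
print(ctrl.close_job())"
```

```text
the job is handed in; nothing more can be done
None
```

I pressed the left lane's paddle with the closed fingertips, because that lane held the turquoise ball. The contact force reached about 5 N. I held the paddle down until the ball had rolled into the rack, then raised the tool slowly, moved it clear and handed the job in at about 8.1 s.

- **Ball and gate:** The last pictures show the turquoise ball resting in the rack. The left paddle is back level at z = 0.121 m, and its gate is shut.
- **Everything else:** The white ball is still behind its gate and its paddle was not pressed. The tub, stopper, clip and the red and blue balls show no movement beyond the few mm that the measurements are good for.
- **Readings that disagreed:** The networks also reported the blue and red look-alike balls under the turquoise and white names. They gave `paddle_left` about 30 mm (top camera) to 140 mm (scene camera) off. I took the ball colours from the pictures and the paddle position from my own colour and depth measurements. No check failed.

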